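# Hold the loupe head home on its bayonet stand

### The arm

A 6-joint arm with a two-finger parallel gripper is mounted at the origin on the work surface. World frame = base frame: x ahead of the robot, y to its left, z up, the work surface at z = 0. Lengths are in m, angles in degrees, forces in N, time in s.
With the tool pointing down it reaches from about 0.375 to 0.9 m from the base axis. Payload 3.1 kg.
Tool frame: the origin (TCP) lies on the centre line of the jaws, within the pads' length; the fingertips stand 14 mm ahead of it and the grasp point (between the pads) lies 5 mm behind it (bot.tips_ahead is the distance from the TCP to the fingertips, in m); z points along the fingers, y is the line along which they close (so a half turn about z gives the same grasp; the last joint's range is limited). The gripper opens to 87 mm and grips with 3 to 60 N. Pads are 19 mm wide; open, the fingers measure 117 mm over their backs; the gripper's body (75 mm by 190 mm) begins 51 mm behind the grasp point.
Start: joints at [55.606, 30.224, 82.088, -0, 67.689, -10.227], TCP at [0.256, 0.57, 0.237] pointing down, gripper open.
Joint ranges: [-176.69, 176.69], [-43.24, 126.21], [12.49, 139.97], [-82, 262], [0, 151.66], [-163.58, 163.58]. Speed limits (degrees/s): [159.86, 159.86, 180, 180, 180, 180].

### API

Orientations are given as a 3x3 rotation matrix whose columns are the frame's x, y, z axes.
In Python, from rig import bot gives the robot as it stands.
- The arm moves only by the tool play_rows, never from a script. Its argument "moves" is a list that holds one entry, the list of rows, each a list of 6 numbers: the shift along the tool's x, y, z in mm, then the turn, a rotation vector about the tool's x, y, z in rad. A call has 1 to 5 rows; each row shifts and turns the commanded pose from where the row before left it, along the tool's axes as they then stand; what a row does not reach is not made up. A row lasts 1/10 s, in which the tool goes at most 50 mm and 8.59 degrees, less where a joint would pass 70% of its speed; a pose out of reach is approached as far as the arm can. A call with a gripper value outside its range is refused whole. "fingers" is the opening, from -1 (shut) to 1 (fully open), set as the call begins (left out, the last holds). The fingers move at their own pace and stop on an object; the grip force is fixed at half the most. Time passes only in rows, so rows that do not move let the fingers close. It gives the time, the measured TCP pose, the force, the opening and the grip force at its end, in the units of the state.
- bot.read_state(): the state, without advancing time (a new reading comes with each control period).
- bot.capture(name): name is "scene" or "top"; returns a dict with "image" (480x640x3 uint8, blue, green, red), "fx", "fy", "cx", "cy" (pixels), "R" (3x3) and "t" (3): a world point X has camera coordinates R X + t. Camera axes: x right, y down, z forward; pixel columns grow to the right and rows downward; lengths in m; the calibration is good to about 2 mm. A picture is of the moment at which its call begins. There is no depth.
- bot.hand_in(): hands the job in; it is judged then, once.
Trained networks look in a picture, given as the dict that the camera call returned (one of the last four; its "shot" number tells which), for a name from the list of things; names that differ only in an ending like _2 or _b are one class to them, and where a whole thing is asked for, a point or a joint stands for the part that bears it (a point fixed in the world has none). Each returns a list of dicts, best first, with "confidence" (0 to 1); they miss things now and then, are a little off and sometimes report something else, mostly with a low value. They report only what shows in the picture. A call takes as long as a camera call. They do not tell look-alikes from the thing itself.
- bot.search_frame(picture, query): "centre" ([column, row] in pixels, amid what is visible of it).
- bot.silhouettes(picture, query): "pixels" (480x640 bool, what is visible of it) and "centre" ([column, row] in pixels, amid what is visible of it).
- bot.pinpoint(picture, query): "centre" ([column, row] in pixels: a listed point, or the origin of a listed thing).
The state is a dict: "time_s": time; "joint_positions": joint angles; "qvel": joint speeds; "tau": joint torques, N m; "position": TCP position; "tcp_rot": TCP orientation; "force": force on the tool from outside, world axes, zero at the start; "moment": the same for the moment, N m; "opening": opening from 0.0 (shut) to 1.0 (fully open); "grasp_force": force on a finger pad.
Only numpy, scipy, OpenCV 4.12 (cv2) and the standard library are available. Lean on these libraries where they do the work, as an engineer would, in place of code of your own. Each camera call takes 0.05 s, during which the arm holds its last target. There are 200 camera calls.

### The job

On the blue inspection stand, first slide the red transport lock fully away from the black loupe head to its end stop. Then turn the knurled collar of the loupe head until its hidden keyways drop over the pins, and push it fully home against the spring seat. Finish while still holding it pushed home, leaving the lock open and the jar, bin and magnifier undisturbed.

Things in the scene. Friction and masses are not known exactly. Their poses are not given: they have to be found in the camera images.
- stand: Blue stand fixed to the bench: base 110 (x) x 175 (y) x 24 mm high, from y = -49 to +126 mm. Origin: on the vertical bayonet axis, at bench height; z up. Towards +y a deck for the red lock slide ends in a 56 mm wide steel stop block (top 48 mm above the bench, y = 116 to 124 mm).
- spigot_top (a point): Top of the steel spigot (27 mm diameter) on the stand's axis inside the loupe head, 58.5 mm above the bench. Three hidden 6 mm radial pins at 120 degrees stand out from it, tops 46 mm above the bench; their direction differs each time, cannot be seen and is found by turning.
- collar: Loupe head: black knurled round collar with a lens on top, 53 mm diameter, 42 mm high, about 0.16 kg, loose on the spigot with about 1 mm play. Origin: centre of its underside, z up; a red dot marks +x. At the start its underside rests on the pins, 46 mm above the bench. Three 10 mm keyways at 120 degrees, open below, are hidden inside.
- collar_top (a point): Centre of the loupe head's top face, 42 mm above its origin. Turned clockwise seen from above by 20 to 77 degrees the keyways meet the pins (catching within about 5 degrees either side); the head can then sink freely 6 mm onto the spring seat (top face 82 mm above the bench), unless grip or lock holds it up. A further 6 mm push brings it home on a solid stop: top face 76 mm.
- seat (a joint): Brass spring seat under the collar, depth pushed down in m: 0 up, 0.006 when the loupe head is home. The spring gives 4.5 N at 0 and 7.5 N at home, and lifts the head again when let go. A grip that stays twisted against a pin makes the head rub on the way down; loosening the grip for a moment, once it has dropped over the pins, frees it.
- lock (a joint): Red transport lock slide, m: starts between 0 and 0.008 with its fork under the loupe head (which keeps the head from dropping), 0.041 is the end stop, clear of the head. It slides along the stand's +y axis, away from the head, with about 1.5 N of friction, and stays where it is left.
- lock_grip (a point): Centre of the upper part of the lock slide's upright red grip, 69 mm above the bench. The grip is 16 mm thick in the stand's x, 26 mm long in y, and reaches from 44 to 78 mm above the bench; the flat red plate under it is 56 mm wide. This point moves with the slide, at 58 mm + joint value along the stand's y from its axis.
- jar: Bystander: amber jar with yellow lid, 56 mm diameter, 75 mm high, origin at the centre of its underside.
- bin: Bystander: open yellow bin 120 x 90 x 55 mm, origin at the centre of its underside.
- magnifier: Bystander: hand magnifier lying flat, green handle along its -x side, round lens 72 mm diameter at x = +60 mm; 12 mm high, origin on the underside near the handle's middle.
There are look-alikes about, which are no part of the job. Of the things that look like the collar, the middle-sized one is meant.

How it is judged:
By the outcome, as a careful person would: the job done as asked, in the order asked, and still so for the second after the job is handed in, while the arm keeps its last pose, push and grip.
It also fails if it takes over 58 s, if anything falls off the work surface, if the arm or the gripper's body presses on something with over 40 N, if the wrist force passes 120 N, or if a joint passes its speed limit or range.

## Working session

There is one attempt and no reset: what is moved stays moved. The work goes in short steps, Python scripts to look and compute and a tool call to move; the robot and the scene stay as the last step left them, time stands still between calls to the robot, and variables do not carry over. Pictures are saved under pics/ and viewed, at most 10 in all, crops included, and the job is handed in when it is done.

Besides the shell and the picture viewer there is one more tool, called after "Request:" as name(argument=value, ...) on one line, values as JSON. play_rows: Moves the arm, as the interface text tells. Its arguments: {"type":"object","properties":{"moves":{"type":"array","items":{"type":"array","items":{"type":"array","items":{"type":"number"}}}},"fingers":{"type":"number"}},"required":["moves"]}

```bash
mkdir -p pics; ls
python3 - <<'E'
from rig import bot
import cv2,numpy as np
s=bot.read_state();print(s['time_s'],s['position'],s['tcp_rot'],s['opening'],bot.tips_ahead)
ims=[]
for n in("scene","top"):
    p=bot.capture(n);cv2.imwrite(f"pics/{n}0.png",p['image'])
    print(n,p['fx'],p['cx'],p['cy'],np.round(p['R'],3).tolist(),np.round(p['t'],3))
    for q in("collar","collar_top","lock_grip","lock","stand"):
        for f in("search_frame","pinpoint"):
            try: print(q,f,[(np.round(d['centre']).tolist(),round(d['confidence'],2)) for d in getattr(bot,f)(p,q)][:5])
            except Exception as e: print(q,f,e)
E
```

```text
pics
0.0 [0.25544098 0.56964886 0.23557161] [[-9.12364624e-01  4.09376690e-01 -1.23247927e-03]
 [ 4.09378358e-01  9.12362955e-01 -1.78846114e-03]
 [ 3.92314131e-04 -2.13627901e-03 -9.99997641e-01]] 1.0011467334475677 0.014
scene 484.8019144950859 315.3557039651877 243.50363781340454 [[-0.604, 0.797, -0.012], [0.681, 0.508, -0.528], [-0.414, -0.327, -0.849]] [ 0.313 -0.335  1.236]
collar search_frame [([437.0, 347.0], 0.98), ([227.0, 223.0], 0.9), ([334.0, 268.0], 0.72), ([327.0, 230.0], 0.7)]
collar pinpoint [([330.0, 236.0], 0.97), ([435.0, 348.0], 0.93), ([227.0, 232.0], 0.66)]
collar_top search_frame [([324.0, 234.0], 0.92), ([435.0, 343.0], 0.91), ([227.0, 228.0], 0.74)]
collar_top pinpoint [([324.0, 228.0], 0.79), ([437.0, 334.0], 0.73), ([227.0, 226.0], 0.61), ([295.0, 189.0], 0.2), ([326.0, 249.0], 0.17)]
lock_grip search_frame [([333.0, 254.0], 0.63)]
lock_grip pinpoint [([334.0, 253.0], 0.72)]
lock search_frame [([337.0, 258.0], 0.65), ([296.0, 178.0], 0.23)]
lock pinpoint it knows: bin, collar, collar_top, jar, lock_grip, magnifier, spigot_top, stand
stand search_frame []
s
[... 198 characters left out ...]
 search_frame [([189.0, 243.0], 0.78), ([444.0, 224.0], 0.76), ([347.0, 271.0], 0.58)]
collar pinpoint [([196.0, 245.0], 0.75), ([350.0, 272.0], 0.68), ([440.0, 227.0], 0.58)]
collar_top search_frame [([188.0, 247.0], 0.87), ([445.0, 221.0], 0.59), ([349.0, 270.0], 0.58)]
collar_top pinpoint [([187.0, 244.0], 0.82), ([444.0, 222.0], 0.76), ([351.0, 269.0], 0.66)]
lock_grip search_frame [([322.0, 259.0], 0.8)]
lock_grip pinpoint [([320.0, 256.0], 0.64)]
lock search_frame [([321.0, 256.0], 0.58), ([349.0, 271.0], 0.4)]
lock pinpoint it knows: bin, collar, collar_top, jar, lock_grip, magnifier, spigot_top, stand
stand search_frame [([319.0, 259.0], 0.61)]
stand pinpoint [([345.0, 272.0], 0.67)]
```

View pics/scene0.png

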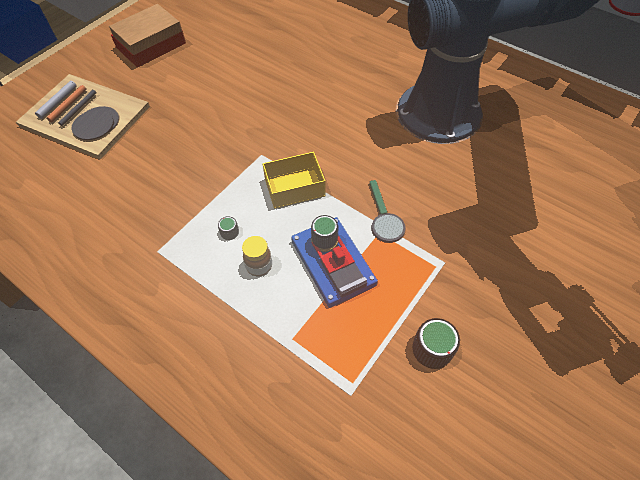

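View pics/top0.png

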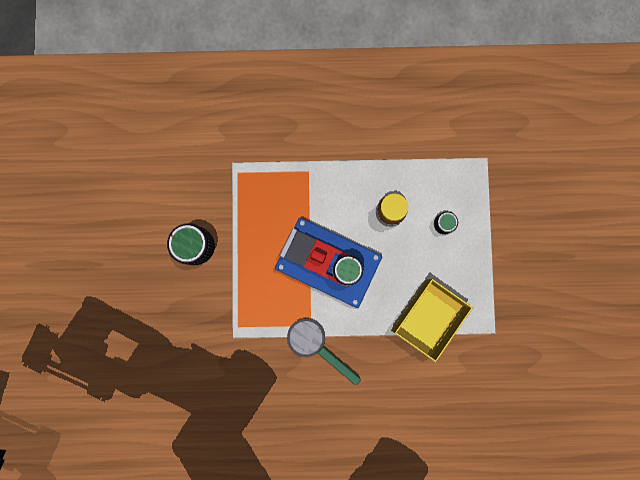

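The scene shows three look-alikes for the collar. In the scene view the large one is at (437,345), the small one at (227,226) and the middle-sized one, on the blue stand, at (325,230). In the top view they are at (188,244), (446,222) and (348,270). I choose the middle one on the stand. The lock grip is at (334,253) in the scene view and (319,256) in the top view.

```bash
cat > h.py <<'E'
import numpy as np,cv2
from rig import bot
def ray(p,uv,z):
    d=p['R'].T@np.array([(uv[0]-p['cx'])/p['fx'],(uv[1]-p['cy'])/p['fy'],1]);o=-p['R'].T@p['t']
    return o+d*(z-o[2])/d[2]
def blob(p,m,near,z):
    n,l,st,c=cv2.connectedComponentsWithStats(m.astype(np.uint8))
    i=min([k for k in range(1,n) if st[k,4]>15],key=lambda k:np.hypot(*(c[k]-near)))
    return c[i],st[i,4],l==i
E
python3 - <<'E'
from h import *
for n,nc in(("top",(348,270)),("scene",(325,228))):
    p=bot.capture(n);p['R']=np.array(p['R']);p['t']=np.array(p['t']);im=p['image']
    hsv=cv2.cvtColor(im,cv2.COLOR_BGR2HSV);H,S,V=[hsv[...,k].astype(int) for k in range(3)]
    for near in ([(348,270),(188,244),(446,222)] if n=="top" else [(325,228),(437,345),(227,226)]):
        c,a,m=blob(p,(H>40)&(H<90)&(S>60),near,0)
        print(n,'green',c.round(1),a,ray(p,c,.088).round(4))
    m=((H>100)&(H<125)&(S>120)).astype(np.uint8)
    x0,y0=nc; M=np.zeros_like(m);M[y0-90:y0+90,x0-110:x0+110]=1
    cs=max(cv2.findContours(m*M,0,1)[0],key=cv2.contourArea)[:,0]
    W=np.array([ray(p,q,.024)[:2] for q in cs],np.float32)*1000
    print('blue',cv2.minAreaRect(W))
    q=bot.pinpoint(p,"lock_grip");print('grip',ray(p,q[0]['centre'],.069).round(4),q[0]['confidence'])
    q=bot.pinpoint(p,"collar_top");print('ctop',[ray(p,k['centre'],.088).round(4) for k in q])
    for nm,z in(("jar",0),("bin",0),("magnifier",0)):
        q=bot.pinpoint(p,nm);print(nm,[(ray(p,k['centre'],z).round(3),k['confidence']) for k in q[:1]])
    s=im[y0-60:y0+60,x0-80:x0+80]
    cv2.imwrite(f"pics/crop_{n}.png",cv2.resize(s,None,fx=5,fy=5,interpolation=2))
E
```

```text
top green [347.9 269.6] 403 [0.5027 0.0117 0.088 ]
top green [186.4 243.1] 758 [0.5543 0.2962 0.088 ]
top green [447.3 221.8] 195 [ 0.5842 -0.1654  0.088 ]
blue ((519.5438842773438, 46.32355499267578), (173.39874267578125, 108.86662292480469), 63.82162857055664)
grip [0.5265 0.0638 0.069 ] 0.62
ctop [array([0.5034, 0.0103, 0.088 ]), array([ 0.5898, -0.1647,  0.088 ]), array([0.553 , 0.2974, 0.088 ])]
jar [(array([ 0.615, -0.067,  0.   ]), 0.79)]
bin [(array([ 0.409, -0.141,  0.   ]), 0.69)]
magnifier [(array([ 0.348,  0.052, -0.   ]), 0.84)]
scene green [324.2 225.4] 266 [0.5009 0.0099 0.088 ]
scene green [438.5 337.1] 776 [0.5687 0.3031 0.088 ]
scene green [226.5 223.5] 130 [ 0.6123 -0.1473  0.088 ]
blue ((555.6851806640625, 23.876075744628906), (173.19198608398438, 42.663597106933594), 55.84667205810547)Traceback (most recent call last):
  File "<stdin>", line 13, in <module>
IndexError: list index out of range
```

View pics/crop_top.png

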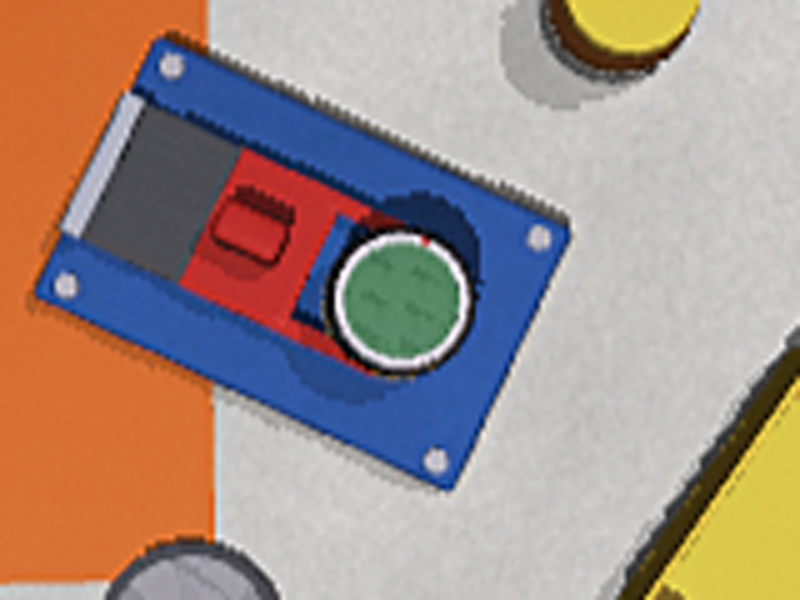

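The crop confirms the choice: a black collar with green lens, red dot at crop (425,240), on the blue stand, with the red grip at crop (252,230). The base rectangle (173x109 mm), offset by 38.5 mm, puts the axis at (0.5025, 0.0118). That matches the lens at (0.5027, 0.0117). Stand +y points at 63.8°.

```bash
cat >> h.py <<'E'
from scipy.spatial.transform import Rotation as Ro
def plan(tx,ty,tz,yaw,n):
    "rows to reach world TCP target, tool down, closing line at yaw (deg)"
    s=bot.read_state();p=np.array(s['position']);R=np.array(s['tcp_rot'])
    y=np.radians(yaw);Y=np.array([np.cos(y),np.sin(y),0]);Z=np.array([0,0,-1.]);G=np.column_stack([np.cross(Y,Z),Y,Z])
    rv=Ro.from_matrix(R.T@G).as_rotvec()
    d=(np.array([tx,ty,tz])-p)/n*1000
    for i in range(n):
        Ri=R@Ro.from_rotvec(rv*i/n).as_matrix()
        print((Ri.T@d).round(1).tolist()+(rv/n).round(4).tolist())
E
python3 -c "
from h import *
plan(.527,.0645,.15,-26.2,15)"
```

```text
[-30.3, -23.4, 5.8, 0.0, -0.0, 0.1071]
[-32.6, -20.0, 5.8, 0.0, -0.0, 0.1071]
[-34.6, -16.4, 5.8, 0.0, -0.0, 0.1071]
[-36.1, -12.6, 5.8, 0.0, -0.0, 0.1071]
[-37.3, -8.7, 5.8, 0.0, -0.0, 0.1071]
[-38.0, -4.6, 5.8, 0.0, -0.0, 0.1071]
[-38.3, -0.5, 5.8, 0.0, -0.0, 0.1071]
[-38.1, 3.5, 5.8, 0.0, -0.0, 0.1071]
[-37.5, 7.6, 5.8, 0.0, -0.0, 0.1071]
[-36.5, 11.6, 5.8, 0.0, -0.0, 0.1071]
[-35.0, 15.4, 5.8, 0.0, -0.0, 0.1071]
[-33.2, 19.0, 5.8, 0.0, -0.0, 0.1071]
[-31.0, 22.5, 5.8, 0.0, -0.0, 0.1071]
[-28.4, 25.7, 5.8, 0.0, -0.0, 0.1071]
[-25.5, 28.5, 5.8, 0.0, -0.0, 0.1071]
```

Request:
play_rows(moves=[[[-30.3,-23.4,5.8,0,0,0.107],[-32.6,-20,5.8,0,0,0.107],[-34.6,-16.4,5.8,0,0,0.107],[-36.1,-12.6,5.8,0,0,0.107],[-37.3,-8.7,5.8,0,0,0.107]]], fingers=1)

```text
time_s: 1.9
position: [0.3468, 0.4004, 0.2076]
tcp_rot: [[-0.573, 0.82, 0.001], [0.82, 0.573, 0.0], [-0.0, 0.001, -1.0]]
force: [0.3, -0.4, -0.4]
opening: 0.996
grasp_force: 0.0
```

Request:
play_rows(moves=[[[-38,-4.6,5.8,0,0,0.107],[-38.3,-0.5,5.8,0,0,0.107],[-38.1,3.5,5.8,0,0,0.107],[-37.5,7.6,5.8,0,0,0.107],[-36.5,11.6,5.8,0,0,0.107]]])

```text
time_s: 2.4
position: [0.4376, 0.2316, 0.1786]
tcp_rot: [[-0.075, 0.997, 0.001], [0.997, 0.075, 0.0], [0.0, 0.001, -1.0]]
force: [0.6, 0.3, 0.1]
opening: 0.999
grasp_force: 0.0
```

Request:
play_rows(moves=[[[-35,15.4,5.8,0,0,0.107],[-33.2,19,5.8,0,0,0.107],[-31,22.5,5.8,0,0,0.107],[-28.4,25.7,5.8,0,0,0.107],[-25.5,28.5,5.8,0,0,0.107]]])

```text
time_s: 2.9
position: [0.5282, 0.0628, 0.1495]
tcp_rot: [[0.445, 0.896, 0.001], [0.896, -0.445, 0.0], [0.0, 0.001, -1.0]]
force: [0.8, 0.1, -0.0]
opening: 1.003
grasp_force: 0.0
```

Request:
play_rows(moves=[[[0,0,0,0,0,0],[0,0,0,0,0,0]]])

```text
time_s: 3.1
position: [0.5274, 0.0637, 0.1494]
tcp_rot: [[0.442, 0.897, -0.001], [0.897, -0.442, 0.0], [0.0, -0.001, -1.0]]
force: [-0.8, 1.1, -0.5]
opening: 1.0
grasp_force: 0.0
```

Run:
```python
from h import *
s=bot.read_state();print(s['time_s'],s['joint_positions'],s['force'],s['position'])
plan(.527,.0645,.065,-26.2,5)
p=bot.capture("scene");im=p['image'];cv2.imwrite("pics/a.png",cv2.resize(im[165:315,225:425],None,fx=4,fy=4,interpolation=2))
for n in("scene","top"):
    p=bot.capture(n)
    print(n,[(ray(p,k['centre'],.069).round(4),k['confidence']) for k in bot.pinpoint(p,"lock_grip")[:2]])
```

```text
3.1 [-5.18736417e+00  3.02510197e+01  1.00291010e+02  2.36087881e-02
  4.95008597e+01  2.10056378e+01] [-0.79740006  1.09331616 -0.50437801] [0.52742502 0.06366603 0.14935294]
[0.1, -0.1, 16.9, -0.0002, -0.0, -0.0]
[0.1, -0.1, 16.9, -0.0002, -0.0, -0.0]
[0.1, -0.1, 16.9, -0.0002, -0.0, -0.0]
[0.1, -0.1, 16.9, -0.0002, -0.0, -0.0]
[0.1, -0.1, 16.9, -0.0002, -0.0, -0.0]
scene [(array([0.5248, 0.0567, 0.069 ]), 0.61)]
top []
```

View pics/a.png

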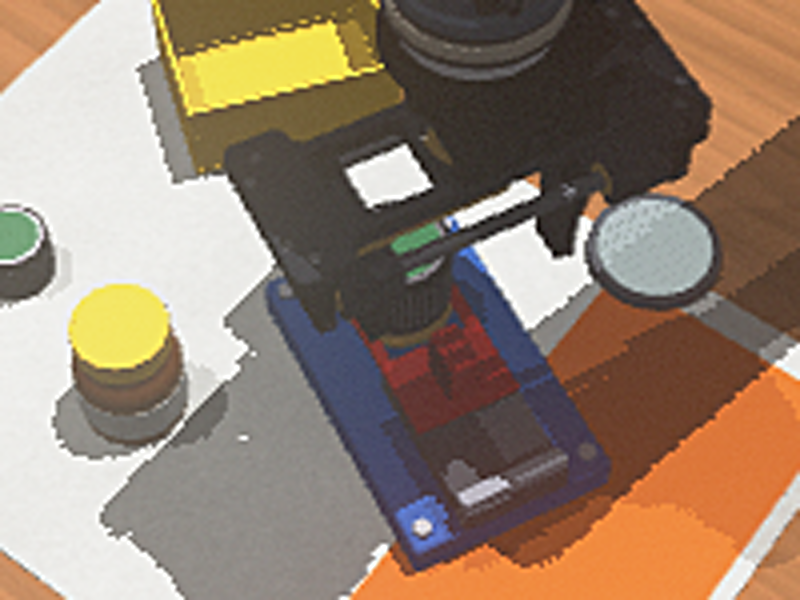

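The picture shows the open gripper hanging above the stand. The red grip, at crop (440,360), lies between the fingers in closing direction, and the magnifier, jar and bin are clear. I'll descend and grip.

Request:
play_rows(moves=[[[0,0,20,0,0,0],[0,0,20,0,0,0],[0,0,20,0,0,0],[0,0,15,0,0,0],[0,0,9,0,0,0]]])

```text
time_s: 3.85
position: [0.5264, 0.0653, 0.0646]
tcp_rot: [[0.439, 0.899, -0.002], [0.899, -0.439, 0.0], [-0.001, -0.002, -1.0]]
force: [-0.4, 0.4, 0.9]
opening: 1.002
grasp_force: 0.0
```

Request:
play_rows(moves=[[[0,0,0,0,0,0],[0,0,0,0,0,0],[0,0,0,0,0,0],[0,0,0,0,0,0],[0,0,0,0,0,0]]], fingers=-1)

```text
time_s: 4.35
position: [0.5277, 0.0643, 0.0662]
tcp_rot: [[0.44, 0.898, 0.001], [0.898, -0.44, -0.0], [0.0, 0.001, -1.0]]
force: [-0.4, -0.1, 0.2]
opening: 0.631
grasp_force: 0.0
```

Request:
play_rows(moves=[[[0,0,0,0,0,0],[0,0,0,0,0,0]]])

```text
time_s: 4.55
position: [0.5274, 0.0643, 0.0657]
tcp_rot: [[0.44, 0.898, 0.0], [0.898, -0.44, -0.0], [0.0, 0.0, -1.0]]
force: [0.0, -0.2, 1.0]
opening: 0.447
grasp_force: 0.0
```

Request:
play_rows(moves=[[[0,0,0,0,0,0],[0,0,0,0,0,0],[0,0,0,0,0,0],[0,0,0,0,0,0],[0,0,0,0,0,0]]])

```text
time_s: 5.05
position: [0.5292, 0.0638, 0.0656]
tcp_rot: [[0.44, 0.898, 0.004], [0.898, -0.44, -0.001], [0.001, 0.004, -1.0]]
force: [4.3, -4.1, -3.5]
opening: 0.182
grasp_force: 30.0
```

Request:
play_rows(moves=[[[4,1.5,0,0,0,0],[8,0,0,0,0,0],[8,0,0,0,0,0],[8,0,0,0,0,0],[4,0,0,0,0,0]]])

```text
time_s: 5.55
position: [0.5438, 0.0933, 0.0656]
tcp_rot: [[0.44, 0.898, 0.002], [0.898, -0.44, -0.0], [0.001, 0.001, -1.0]]
force: [4.2, -3.5, -2.0]
opening: 0.185
grasp_force: 30.0
```

Request:
play_rows(moves=[[[1,0,0,0,0,0],[1,0,0,0,0,0],[0,0,0,0,0,0]]])

```text
time_s: 5.85
position: [0.5444, 0.0945, 0.0656]
tcp_rot: [[0.44, 0.898, 0.002], [0.898, -0.44, 0.0], [0.001, 0.001, -1.0]]
force: [5.0, -3.0, -3.3]
opening: 0.177
grasp_force: 30.0
```

Request:
play_rows(moves=[[[1.5,1.5,0,0,0,0],[1.5,0,0,0,0,0],[1,0,0,0,0,0],[0,0,0,0,0,0]]])

```text
time_s: 6.25
position: [0.546, 0.0976, 0.0656]
tcp_rot: [[0.44, 0.898, -0.002], [0.898, -0.44, 0.0], [-0.0, -0.002, -1.0]]
force: [-0.0, -1.2, 1.8]
opening: 0.18
grasp_force: 30.0
```

Request:
play_rows(moves=[[[1,0,0,0,0,0],[1,0,0,0,0,0],[0,0,0,0,0,0]]])

```text
time_s: 6.55
position: [0.5469, 0.0993, 0.0655]
tcp_rot: [[0.44, 0.898, -0.002], [0.898, -0.44, 0.0], [-0.0, -0.002, -1.0]]
force: [-0.7, 0.6, 2.2]
opening: 0.182
grasp_force: 30.0
```

Request:
play_rows(moves=[[[1,0,0,0,0,0],[1,0,0,0,0,0],[0,0,0,0,0,0]]])

```text
time_s: 6.85
position: [0.5469, 0.0994, 0.0655]
tcp_rot: [[0.439, 0.898, -0.004], [0.898, -0.439, -0.002], [-0.004, -0.002, -1.0]]
force: [-3.0, -6.3, 5.0]
opening: 0.178
grasp_force: 30.0
```

Request:
play_rows(moves=[[[1,0,0,0,0,0],[1,0,0,0,0,0],[0,0,0,0,0,0]]])

```text
time_s: 7.15
position: [0.5469, 0.0995, 0.0654]
tcp_rot: [[0.438, 0.899, -0.006], [0.899, -0.438, -0.005], [-0.007, -0.003, -1.0]]
force: [-6.2, -14.2, 5.2]
opening: 0.178
grasp_force: 30.0
```

The stop is reached: 15 N with no further motion, after 40 mm of travel. I'll relieve the push, release and lift.

Request:
play_rows(moves=[[[-3,0,0,0,0,0],[0,0,0,0,0,0]]])

```text
time_s: 7.35
position: [0.5469, 0.0993, 0.0655]
tcp_rot: [[0.44, 0.898, -0.003], [0.898, -0.44, -0.0], [-0.002, -0.002, -1.0]]
force: [-2.8, -4.0, 4.0]
opening: 0.182
grasp_force: 30.0
```

Request:
play_rows(moves=[[[0,0,0,0,0,0],[0,0,0,0,0,0],[0,0,0,0,0,0],[0,0,-10,0,0,0],[0,0,-20,0,0,0]]], fingers=1)

```text
time_s: 7.85
position: [0.5471, 0.1002, 0.095]
tcp_rot: [[0.44, 0.898, -0.003], [0.898, -0.44, 0.0], [-0.001, -0.003, -1.0]]
force: [-0.8, 0.4, 0.9]
opening: 0.553
grasp_force: 0.0
```

Request:
play_rows(moves=[[[0,0,-25,0,0,0],[0,0,-25,0,0,0],[0,0,-5,0,0,0],[0,0,0,0,0,0]]])

```text
time_s: 8.25
position: [0.5489, 0.1, 0.1518]
tcp_rot: [[0.44, 0.898, 0.003], [0.898, -0.44, 0.0], [0.001, 0.003, -1.0]]
force: [-0.5, -0.8, 0.4]
opening: 0.916
grasp_force: 0.0
```

Run:
```python
from h import *
s=bot.read_state();print(s['time_s'],s['force'],s['position'],s['opening'])
plan(.503,.0115,.15,-26.2,3)
p=bot.capture("scene");im=p['image'];cv2.imwrite("pics/b.png",cv2.resize(im[165:315,225:425],None,fx=4,fy=4,interpolation=2))
```

```text
8.25 [-0.53260392 -0.82871567  0.35419965] [0.54886382 0.10003004 0.1517961 ] 0.9164860477040493
[-33.2, -0.7, 0.6, 0.0009, -0.0005, 0.0005]
[-33.2, -0.7, 0.6, 0.0009, -0.0005, 0.0005]
[-33.2, -0.7, 0.6, 0.0009, -0.0005, 0.0005]
```

View pics/b.png

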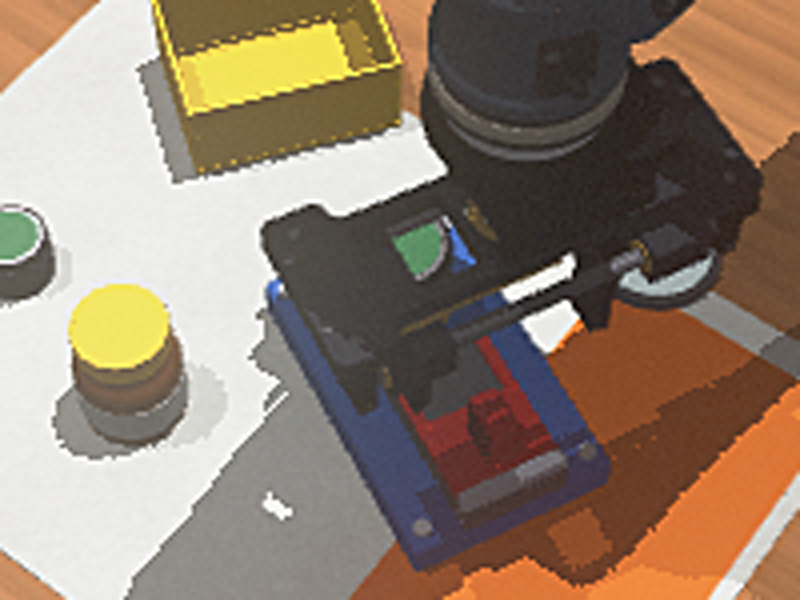

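The lock's red plate now meets the stop block, at crop (515,480), and the jar, bin and magnifier are untouched. Next is the move over the collar.

Request:
play_rows(moves=[[[-33.2,-0.5,0.6,0,0,0],[-33.2,-0.5,0.6,0,0,0],[-33.2,-0.5,0.6,0,0,0],[0,0,0,0,0,0]]])

```text
time_s: 8.7
position: [0.4998, 0.009, 0.1471]
tcp_rot: [[0.444, 0.896, -0.006], [0.896, -0.444, 0.0], [-0.002, -0.005, -1.0]]
force: [0.6, -0.5, 0.1]
opening: 0.998
grasp_force: 0.0
```

Request:
play_rows(moves=[[[0,0,20,0,0,0],[0,0,20,0,0,0],[0,0,20,0,0,0],[0,0,14,0,0,0],[0,0,0,0,0,0]]])

```text
time_s: 9.2
position: [0.5012, 0.012, 0.0722]
tcp_rot: [[0.44, 0.898, -0.006], [0.898, -0.44, 0.001], [-0.001, -0.006, -1.0]]
force: [-0.8, -0.3, 0.7]
opening: 0.998
grasp_force: 0.0
```

Request:
play_rows(moves=[[[0,0,0,0,0,0],[0,0,0,0,0,0],[0,0,0,0,0,0],[0,0,0,0,0,0],[0,0,0,0,0,0]]], fingers=-1)

```text
time_s: 9.7
position: [0.5031, 0.011, 0.0753]
tcp_rot: [[0.44, 0.898, 0.001], [0.898, -0.44, -0.0], [0.0, 0.001, -1.0]]
force: [0.1, 0.9, -0.2]
opening: 0.628
grasp_force: 0.0
```

Request:
play_rows(moves=[[[0,0,0,0,0,0],[0,0,0,0,0,0]]])

```text
time_s: 9.9
position: [0.5032, 0.011, 0.0751]
tcp_rot: [[0.44, 0.898, 0.001], [0.898, -0.44, -0.0], [0.0, 0.001, -1.0]]
force: [0.0, 0.7, 1.7]
opening: 0.598
grasp_force: 30.0
```

Request:
play_rows(moves=[[[0,0,1,0,0,0.06],[0,0,0.5,0,0,0.06],[0,0,0.5,0,0,0.06],[0,0,0,0,0,0.05],[0,0,0,0,0,0.04]]])

```text
time_s: 10.4
position: [0.5039, 0.0107, 0.0747]
tcp_rot: [[0.664, 0.747, 0.003], [0.747, -0.664, -0.001], [0.001, 0.003, -1.0]]
force: [-1.4, -0.7, 15.6]
opening: 0.601
grasp_force: 30.0
```

Request:
play_rows(moves=[[[0,0,0,0,0,0.035],[0,0,0,0,0,0.035],[0,0,0,0,0,0.035]]])

```text
time_s: 10.7
position: [0.5041, 0.0107, 0.0747]
tcp_rot: [[0.739, 0.674, 0.003], [0.674, -0.739, -0.001], [0.002, 0.003, -1.0]]
force: [-1.8, -1.3, 13.8]
opening: 0.599
grasp_force: 30.0
```

Request:
play_rows(moves=[[[0,0,0,0,0,0.035],[0,0,0,0,0,0.035],[0,0,0,0,0,0.035]]])

```text
time_s: 11.0
position: [0.5042, 0.0106, 0.0746]
tcp_rot: [[0.805, 0.593, 0.004], [0.593, -0.805, -0.001], [0.002, 0.003, -1.0]]
force: [-1.9, -1.3, 14.2]
opening: 0.601
grasp_force: 30.0
```

Request:
play_rows(moves=[[[0,0,0,0,0,0.035],[0,0,0,0,0,0.035],[0,0,0,0,0,0.035]]])

```text
time_s: 11.3
position: [0.5042, 0.0106, 0.0745]
tcp_rot: [[0.863, 0.505, 0.003], [0.505, -0.863, -0.001], [0.002, 0.003, -1.0]]
force: [-1.6, -0.9, 13.6]
opening: 0.599
grasp_force: 30.0
```

Request:
play_rows(moves=[[[0,0,0,0,0,0.035],[0,0,0,0,0,0.035],[0,0,0,0,0,0.035]]])

```text
time_s: 11.6
position: [0.5042, 0.0106, 0.0746]
tcp_rot: [[0.911, 0.412, 0.004], [0.412, -0.911, -0.001], [0.003, 0.003, -1.0]]
force: [-2.0, -0.8, 14.4]
opening: 0.6
grasp_force: 30.0
```

Request:
play_rows(moves=[[[0,0,0,0,0,0.035],[0,0,0,0,0,0.035],[0,0,0,0,0,0.035]]])

```text
time_s: 11.9
position: [0.5046, 0.0105, 0.0746]
tcp_rot: [[0.949, 0.314, 0.005], [0.314, -0.949, -0.001], [0.004, 0.003, -1.0]]
force: [0.8, -0.4, 11.0]
opening: 0.599
grasp_force: 30.0
```

Request:
play_rows(moves=[[[0,0,0,0,0,0.035],[0,0,0,0,0,0.035],[0,0,0,0,0,0.035]]])

```text
time_s: 12.2
position: [0.5059, 0.0102, 0.0744]
tcp_rot: [[0.977, 0.213, 0.007], [0.213, -0.977, -0.002], [0.006, 0.004, -1.0]]
force: [1.1, -1.5, 8.1]
opening: 0.599
grasp_force: 30.0
```

Run:
```python
from h import *
s=bot.read_state();print(s['time_s'],s['force'],s['moment'],s['position'],np.degrees(np.arctan2(s['tcp_rot'][1][1],s['tcp_rot'][0][1])))
```

```text
12.2 [ 1.12063744 -1.53013939  8.06642417] [-0.46075158 -0.19077303  0.1477918 ] [0.50587138 0.01017485 0.07437093] -77.72239334685568
```

Request:
play_rows(moves=[[[0,0,0,0,0,0.035],[0,0,0,0,0,0.035]]])

```text
time_s: 12.4
position: [0.5038, 0.0108, 0.0733]
tcp_rot: [[0.99, 0.143, 0.002], [0.143, -0.99, -0.0], [0.002, 0.001, -1.0]]
force: [-0.1, -0.3, -0.3]
opening: 0.599
grasp_force: 30.0
```

Run:
```python
from h import *
s=bot.read_state();print(s['time_s'],s['force'],s['moment'],s['position'],np.degrees(np.arctan2(s['tcp_rot'][1][1],s['tcp_rot'][0][1])))
p=bot.capture("scene");im=p['image'];cv2.imwrite("pics/c.png",cv2.resize(im[190:280,265:385],None,fx=6,fy=6,interpolation=2))
```

```text
12.4 [-0.07534602 -0.25692354 -0.31338809] [-0.06740445 -0.02400519 -0.06483919] [0.50377195 0.01078898 0.07326432] -81.79672746523929
```

View pics/c.png

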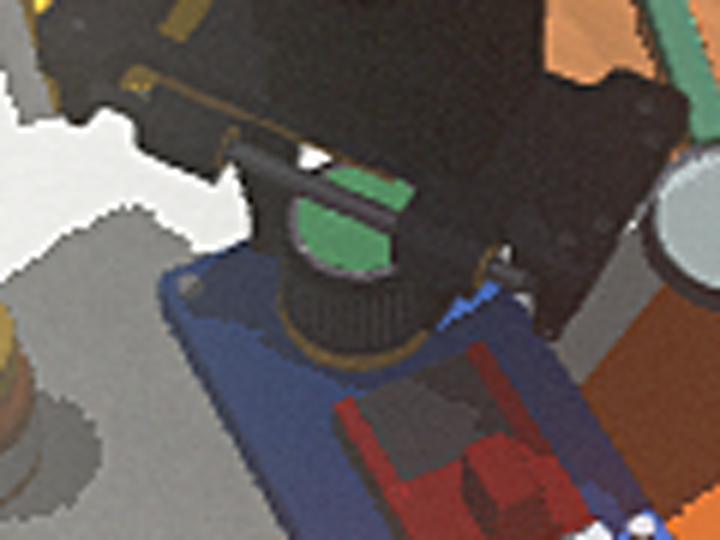

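The picture shows the collar held between the jaws and the lock still open. The vertical load went to zero and z sank 1.2 mm, so the keyways have caught. I'll turn 2° more and go down.

Request:
play_rows(moves=[[[0,0,0.5,0,0,0.035],[0,0,1,0,0,0],[0,0,1,0,0,0],[0,0,1,0,0,0]]])

```text
time_s: 12.85
position: [0.5037, 0.0107, 0.0693]
tcp_rot: [[0.994, 0.11, 0.002], [0.11, -0.994, -0.001], [0.002, 0.001, -1.0]]
force: [1.9, -1.2, 4.2]
opening: 0.596
grasp_force: 30.0
```

Run:
```python
from h import *
s=bot.read_state();print(s['time_s'],s['force'],s['moment'],s['position'],np.degrees(np.arctan2(s['tcp_rot'][1][1],s['tcp_rot'][0][1])))
```

```text
12.85 [ 1.89381787 -1.16793432  4.18557433] [-0.31600756 -0.14353279 -0.03134981] [0.50374235 0.01073065 0.06934895] -83.67614653693137
```

Request:
play_rows(moves=[[[0,0,0,0,0,0],[0,0,0,0,0,0],[0,0,0,0,0,0]]], fingers=0.3)

```text
time_s: 13.15
position: [0.5018, 0.0115, 0.0689]
tcp_rot: [[0.994, 0.11, -0.002], [0.11, -0.994, 0.001], [-0.002, -0.001, -1.0]]
force: [0.4, -0.1, -0.6]
opening: 0.645
grasp_force: 0.0
```

Request:
play_rows(moves=[[[0,0,0,0,0,0],[0,0,0,0,0,0],[0,0,0,0,0,0]]], fingers=-1)

```text
time_s: 13.45
position: [0.5024, 0.0109, 0.0692]
tcp_rot: [[0.994, 0.11, -0.001], [0.11, -0.994, -0.0], [-0.001, 0.0, -1.0]]
force: [-0.9, -2.2, 1.1]
opening: 0.596
grasp_force: 30.0
```

Request:
play_rows(moves=[[[0,0,1.5,0,0,0],[0,0,1.5,0,0,0],[0,0,1,0,0,0],[0,0,0,0,0,0]]])

```text
time_s: 13.85
position: [0.5024, 0.0109, 0.0654]
tcp_rot: [[0.994, 0.11, -0.001], [0.11, -0.994, -0.0], [-0.001, 0.0, -1.0]]
force: [-2.2, -3.2, 4.7]
opening: 0.598
grasp_force: 30.0
```

Request:
play_rows(moves=[[[0,0,1,0,0,0],[0,0,1,0,0,0],[0,0,0,0,0,0]]])

```text
time_s: 14.15
position: [0.5024, 0.0109, 0.0635]
tcp_rot: [[0.994, 0.11, -0.001], [0.11, -0.994, -0.0], [-0.001, 0.0, -1.0]]
force: [-2.8, -3.5, 5.7]
opening: 0.597
grasp_force: 30.0
```

Request:
play_rows(moves=[[[0,0,1,0,0,0],[0,0,1,0,0,0],[0,0,0,0,0,0]]])

```text
time_s: 14.45
position: [0.5024, 0.0109, 0.063]
tcp_rot: [[0.994, 0.11, -0.0], [0.11, -0.994, -0.0], [-0.0, 0.0, -1.0]]
force: [-5.7, -3.7, 18.9]
opening: 0.594
grasp_force: 30.0
```

Request:
play_rows(moves=[[[0,0,0.5,0,0,0],[0,0,0.5,0,0,0],[0,0,0,0,0,0]]])

```text
time_s: 14.75
position: [0.5024, 0.0109, 0.0629]
tcp_rot: [[0.994, 0.11, 0.0], [0.11, -0.994, -0.001], [0.0, 0.001, -1.0]]
force: [-7.3, -4.2, 26.9]
opening: 0.603
grasp_force: 30.0
```

It is on a solid stop at z = 0.063, 11.8 mm below the start and at 27 N. One last look before handing in.

Request:
play_rows(moves=[[[0,0,-0.3,0,0,0],[0,0,0,0,0,0],[0,0,0,0,0,0],[0,0,0,0,0,0]]])

```text
time_s: 15.15
position: [0.5024, 0.0108, 0.0629]
tcp_rot: [[0.994, 0.11, 0.0], [0.11, -0.994, -0.001], [0.0, 0.001, -1.0]]
force: [-7.2, -3.7, 24.0]
opening: 0.601
grasp_force: 30.0
```

Run:
```python
from h import *
s=bot.read_state();print(s['time_s'],s['force'],s['position'],s['grasp_force'])
p=bot.capture("scene");im=p['image'];cv2.imwrite("pics/d.png",cv2.resize(im[150:330,205:445],None,fx=3.3,fy=3.3,interpolation=2))
```

```text
15.15 [-7.16575774 -3.7458313  23.98831141] [0.50239944 0.01084752 0.06290924] 29.984690062701702
```

View pics/d.png

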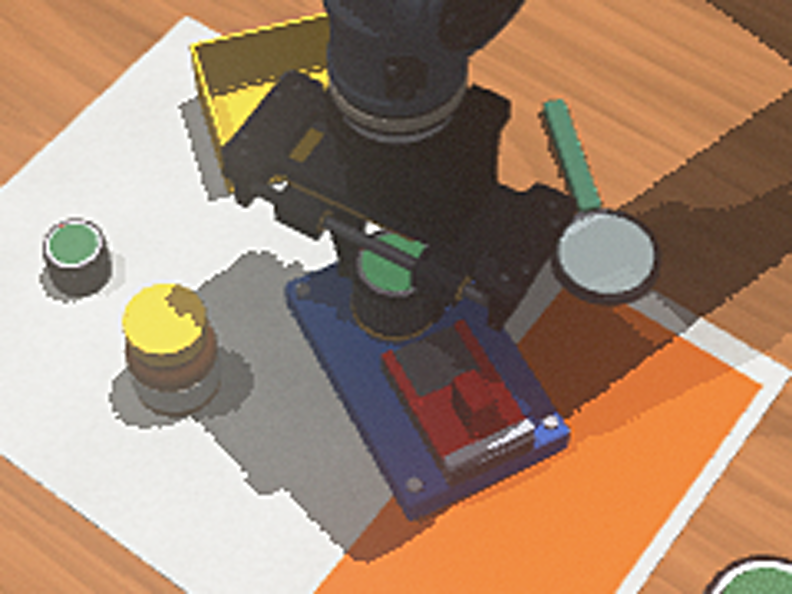

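The collar sits low at crop (390,300), the lock is against its stop block at (490,440), and the jar, bin and magnifier are where they were. I'll hand in.

```bash
python3 -c "
from rig import bot
print(bot.hand_in())"
```

```text
the job is handed in; nothing more can be done
None
```

The job is handed in, with no verdict returned: the lock is open against its end stop, and the loupe head was turned about 58° clockwise and is held on its solid stop at 24 N, with the jar, bin and magnifier undisturbed.

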